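# Load a milling disc and lock it with the spanner

### The arm

A 6-joint arm with a two-finger parallel gripper is mounted at the origin on a cart in front of the work surface, level with it; the furniture and walls round the work are solid. World frame = base frame: x ahead of the robot, y to its left, z up, the work surface at z = 0. Lengths are in m, angles in rad, forces in N, time in s.
With the tool pointing down it reaches from about 0.25 to 0.725 m from the base axis. Payload 4 kg.
Tool frame: the origin (TCP) lies midway between the tips of the shut fingers; the grasp point (between the pads) lies 19 mm behind it; z points along the fingers, y is the line along which they close (so a half turn about z gives the same grasp; the last joint's range is limited). The gripper opens to 85 mm and grips with 20 to 120 N. Pads are 22 mm wide; open, the fingers measure 114 mm over their backs; the gripper's body (76 mm by 85 mm) begins 54 mm behind the grasp point. The pads swing forward as they close: fully open they stand 13 mm farther back than shut.
Start: joints at [1.264, 0.241, 0.005, 1.335, 0, 1.571], TCP at [0.151, 0.477, 0.231] pointing down, gripper open.
Joint ranges: [-2.72, 2.72], [-1.05, 1.87], [-1.09, 1.28], [-1.99, 2.15], [-1.42, 1.44], [-3.14, 3.14]. Speed limits (rad/s): [2.79, 2.79, 3.14, 3.14, 3.14, 3.14].

### API

Orientations are given as a unit quaternion [x, y, z, w].
In Python, from workcell import get_obs, camera, job_done, silhouettes gives the robot as it stands. The module is installed in compiled form; this text tells all that it offers.
- The arm moves only by the tool drive_tool, never from a script. Its argument "increments" is a list of rows, each a list of 3 entries, a list of its own where there are three numbers: the shift along the world's x, y, z in mm, then the turn, a rotation vector about the world's x, y, z in degrees, then the opening, from 0 (shut) to 1 (fully open). A call has 1 to 8 rows; each row shifts and turns the commanded pose from where the row before left it; what a row does not reach is not made up. A row lasts 1/12 s, in which the tool goes at most 41.7 mm and 7.16 degrees, less where a joint would pass 70% of its speed; a pose out of reach is approached as far as the arm can. A call is refused whole if a number of a shift passes 41.7 or a number of a turn 7.16, either way. A call with a gripper value outside its range is refused whole. The fingers move at their own pace and stop on an object; the grip force is fixed at half the most. Time passes only in rows, so rows that do not move let the fingers close. It gives the time, the measured TCP pose, the force, the opening and the grip force at its end, in the units of the state.
- get_obs(): the state, without advancing time (a new reading comes with each control period).
- camera(name): name is "scene" or "top"; returns a dict with "image" (400x640x3 uint8, red, green, blue), "K" (3x3 intrinsics, pixels), "view" (4x4, takes a point from world to camera coordinates). Camera axes: x right, y down, z forward; pixel columns grow to the right and rows downward; lengths in m; the calibration is good to about 2 mm. A picture is of the moment at which its call begins. There is no depth.
- job_done(): hands the job in; it is judged then, once.
Trained networks look in a picture, given as the dict that the camera call returned (one of the last four; its "shot" number tells which), for a name from the list of things; names that differ only in an ending like _2 or _b are one class to them, and where a whole thing is asked for, a point or a joint stands for the part that bears it (a point fixed in the world has none). Each returns a list of dicts, best first, with "conf" (0 to 1); they miss things now and then, are a little off and sometimes report something else, mostly with a low value. They report only what shows in the picture. A call takes as long as a camera call.
- silhouettes(query, picture): "region" (400x640 bool, what is visible of it) and "bbox" ([left, top, right, bottom] in pixels, round what is visible of it).
The state is a dict: "clock": time; "joint_pos": joint angles; "joint_vel": joint speeds; "tau": joint torques, N m; "eef_pos": TCP position; "tool_rot": TCP orientation; "ft_force": force on the tool from outside, world axes, zero at the start; "ft_torque": the same for the moment, N m; "grip_width": finger opening in m; "grasp_force": force on a finger pad.
Only numpy, scipy, OpenCV 4.12 (cv2) and the standard library are available. Lean on these libraries where they do the work, as an engineer would, in place of code of your own. Each camera call takes 0.05 s, during which the arm holds its last target. There are 200 camera calls.

### The job

Push the white milling disc fully home in its C-shaped holder, then use the blue-handled open-ended spanner on the square under the lock's bridge to turn the lock clockwise as far as it goes, so that its brass cam grips the disc. Afterwards lay the spanner flat on the bench, clear of the holder; do not turn the lock with the fingers, and leave the other things on the bench where they stand.

Things in the scene. Friction and masses are not known exactly. Their poses are not given: they have to be found in the camera images.
- holder: Fixed holder for milling discs: dark base plate, x -112 to 72 mm, y -74 to 74, top (the bed) at z = 8; aluminium C-shaped wall up to z = 22 with a 100 mm bore about the origin (underside), open to -x (the mouth). +x points from mouth to back, +y to the lock. Round the lock's axis, a bridge (z 50 to 65 mm) reaches 22 mm to -x and to either side; its column stands 35 to 59 mm to +x.
- home (a point): Where the middle of the disc's underside lies when the disc is fully home against the back of the C: on the bed, z = 8 mm; axes as the holder's. Tall fixed neighbours to keep gripper and wrist clear of (world): round furnace head at x 0.79, y 0.20, radius 0.15 m, z 0.22 to 0.53; dome mixer at x 0.36, y -0.14, radius 0.11 m, up to z 0.34.
- disc: White milling disc, 98 mm in diameter, 18 mm thick, 0.4 kg, lying flat on the holder's bed in the mouth, 40 to 70 mm short of home. Too wide to be grasped. The rim is 98 mm wide from 4 to 14 mm above its underside, stepped back 2 mm above and below. Origin: centre of its underside.
- lock (a joint): Angle of the lock's upright spindle, rad: 0 = open, grows clockwise seen from above, 1.05 = closed (hard stop, cam lobe pointing at the disc). Stiff: friction 0.4 N m; stays where it is left. Closed, the lobe bars the passage, so the disc must be home first. The spanner can swing it with the handle on the holder's -x side, over the 22 mm walls.
- drive (a point): Brass cam and steel square on the lock's spindle: point on the axis (holder's x = -38, y = 62 mm), z = 38 mm, the spanner's height. Square 22 mm across flats, z = 27 to 47 mm, two flats parallel to the point's x: a spanner fits with its x axis along this one (or 90 degrees off). Lock open, x is 80 degrees anticlockwise of the holder's x. The lobe (25 mm, roller nose) is 78 degrees clockwise of x.
- spanner: Flat open-ended spanner, blue handle, 0.16 kg, lying flat. Origin: underside of the handle at the grip point, near the centre of mass; +x points along the handle to the jaw, z up. Handle 18 mm wide, 14 thick, x = -55 to 37 mm; steel head 52 mm wide, z = 2 to 12 mm. The jaw opens to +x, 24 mm wide, throat at x = 73, tips at x = 103 mm, with lead-in chamfers; 6 degrees of play on the square.
- jaw (a point): Middle of the spanner's jaw, 88 mm from the spanner's origin along its x, 7 mm above its underside; it lies on the lock's axis when the spanner is on. Axes as the spanner's.
- burs: Bystander: aluminium block with burs, 34 x 74 x 46 mm. Origin under its centre.
- cast: Bystander: white plaster dental cast, 60 x 71 x 30 mm. Origin under its centre.
- wax_disc: Bystander: blue wax disc, 98 mm in diameter, 18 mm thick. Origin under its centre.
- cup: Bystander: small steel cup, 48 mm wide, 30 mm high. Origin under its centre.
- bottle: Bystander: small bottle with an orange cap, 34 mm wide, 100 mm high. Origin under its centre.
- liquid: Bystander: brown bottle with a white cap, 42 mm wide, 98 mm high. Origin under its centre.

How it is judged:
By the outcome, as a careful person would: the job done as asked, in the order asked, and still so for the second after the job is handed in, with the robot touching nothing.
It also fails if it takes over 72 s, if anything falls off the work surface, if the arm or the gripper's body presses on something with over 40 N, if the wrist force passes 120 N, or if a joint passes its speed limit or range.

## Working session

There is one attempt and no reset: what is moved stays moved. The work goes in short steps, Python scripts to look and compute and a tool call to move; the robot and the scene stay as the last step left them, time stands still between calls to the robot, and variables do not carry over. Pictures are saved under pics/ and viewed, at most 10 in all, crops included, and the job is handed in when it is done.

Besides the shell and the picture viewer there is one more tool, called after "Request:" as name(argument=value, ...) on one line, values as JSON. drive_tool: Moves the arm, as the interface text tells. Its arguments: {"type":"object","properties":{"increments":{"type":"array"}},"required":["increments"]}

```bash
mkdir -p pics
cat > h.py <<'E'
import numpy as np, cv2
from workcell import *
def px(c,P):
    P=np.atleast_2d(P); q=(c["view"][:3,:3]@P.T).T+c["view"][:3,3]; u=(c["K"]@q.T).T; return u[:,:2]/u[:,2:]
def at_z(c,uv,z):
    uv=np.atleast_2d(np.array(uv,float)); R=c["view"][:3,:3]; t=c["view"][:3,3]; o=-R.T@t
    d=(R.T@np.linalg.inv(c["K"])@np.c_[uv,np.ones(len(uv))].T).T
    return o+d*((z-o[2])/d[:,2])[:,None]
def save(c,n): cv2.imwrite("pics/"+n,c["image"][:,:,::-1])
E
python3 - <<'E'
from h import *
np.set_printoptions(precision=3,suppress=True)
for n in("top","scene"):
    c=camera(n); save(c,n+"0.png"); print(n,c["view"],c["K"][0,0], -c["view"][:3,:3].T@c["view"][:3,3])
    for q in("holder","disc","lock","spanner","wax_disc","burs","cast","cup","bottle","liquid"):
        for s in silhouettes(q,c)[:2]: print(q,round(s["conf"],2),s["bbox"],s["region"].sum())
print(get_obs())
E
```

```text
top [[ 0.019 -0.999  0.038 -0.037]
 [-0.993 -0.024 -0.118  0.595]
 [ 0.119 -0.035 -0.992  0.915]
 [ 0.     0.     0.     1.   ]] 383.31060998963244 [0.483 0.009 0.979]
holder 0.7 [321.6, 161.0, 398.1, 225.8] 3148
lock 0.56 [426.6, 216.5, 458.8, 239.3] 408
lock 0.5 [350.9, 164.2, 360.1, 173.0] 54
spanner 0.9 [261.8, 199.2, 283.7, 258.1] 485
wax_disc 0.64 [300.4, 135.1, 337.9, 173.5] 1104
burs 0.9 [428.7, 216.5, 460.2, 239.4] 452
cast 0.62 [392.8, 244.1, 420.2, 272.8] 559
cup 0.58 [442.3, 195.8, 458.5, 214.1] 318
bottle 0.56 [165.2, 244.6, 188.0, 257.9] 270
liquid 0.65 [142.5, 216.3, 174.4, 233.4] 464
scene [[ 0.879 -0.476  0.015 -0.513]
 [-0.346 -0.66  -0.667  0.241]
 [ 0.328  0.581 -0.745  0.967]
 [ 0.     0.     0.     1.   ]] 412.9311348565608 [ 0.218 -0.647  0.889]
holder 0.58 [321.4, 205.6, 402.0, 282.0] 2720
disc 0.72 [333.8, 217.0, 368.1, 243.9] 926
lock 0.62 [370.2, 210.2, 380.8, 232.7] 75
spanner 0.54 [298.3, 182.4, 318.7, 200.2] 221
wax_disc 0.72 [354.7, 186.7, 387.9, 214.3] 701
burs 0.63 [371.0, 300.8, 389.2, 338.3] 524
cup 0.45 [393.5, 303.3, 410.8, 316.8] 145
bottle 0.75 [234.7, 132.2, 245.3, 160.7] 317
bottle 0.25 [392.9, 303.3, 406.8, 316.9] 124
liquid 0.8 [248.5, 116.0, 262.9, 147.9] 346
{'clock': 1.1, 'joint_pos': array([1.264, 0.241, 0.005, 1.335, 0.   , 1.571]), 'joint_vel': array([-0.   , -0.   , -0.001,  0.002, -0.001, -0.   ]), 'tau': array([ -0.002, -37.222,  25.269,   0.001,  -0.   ,   0.   ]), 'eef_pos': array([0.151, 0.477, 0.231]), 'tool_rot': array([ 0.153,  0.988,  0.   , -0.   ]), 'ft_force': array([-0.314, -0.388,  0.551]), 'ft_torque': array([ 0.02 , -0.02 , -0.061]), 'grasp_force': 0.0, 'grip_width': 0.08558631961218126}
```

View pics/top0.png

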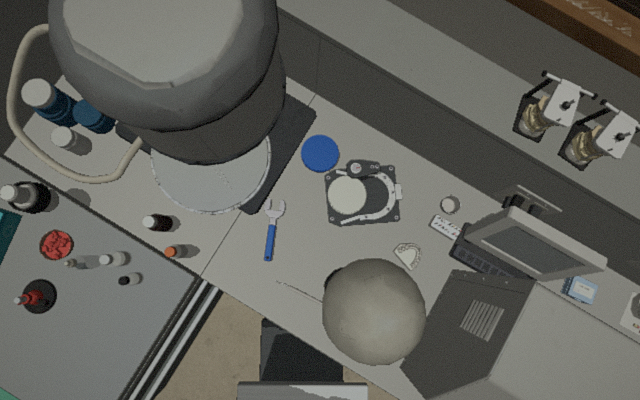

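View pics/scene0.png

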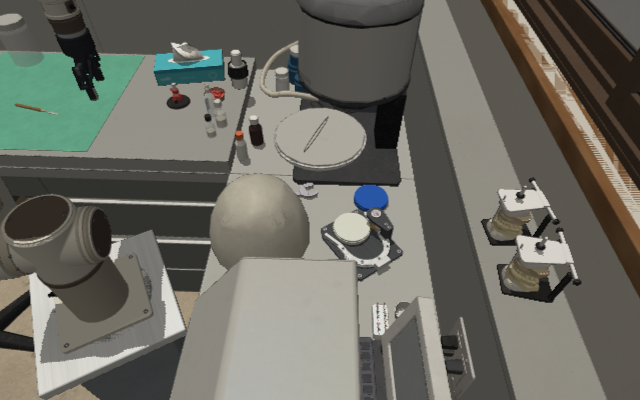

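Run:
```python
from h import *
ct=camera("top"); cs=camera("scene")
a=cv2.resize(ct["image"][130:270,250:420],None,fx=4.7,fy=4.2,interpolation=cv2.INTER_CUBIC)
a=cv2.resize(ct["image"][130:270,250:420],None,fx=4,fy=4,interpolation=cv2.INTER_CUBIC)
b=cv2.resize(cs["image"][180:285,295:410],None,fx=5,fy=5,interpolation=cv2.INTER_CUBIC)
cv2.imwrite("pics/tc.png",a[:,:,::-1]);cv2.imwrite("pics/sc.png",b[:,:,::-1])
```

```text
(no output)
```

View pics/tc.png

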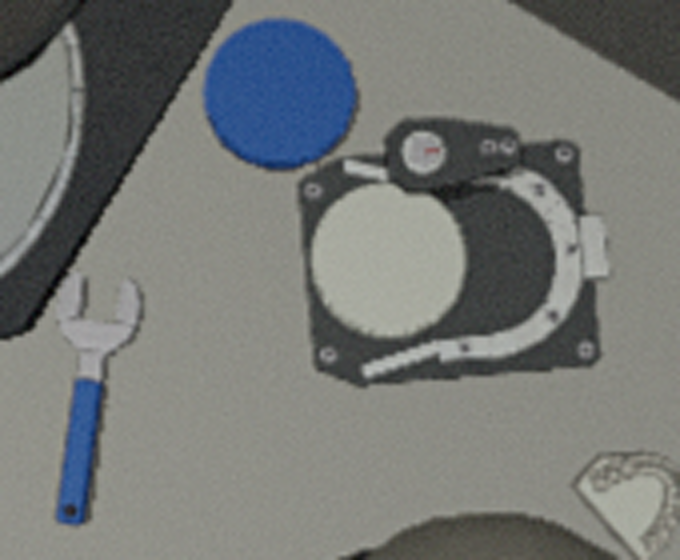

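View pics/sc.png

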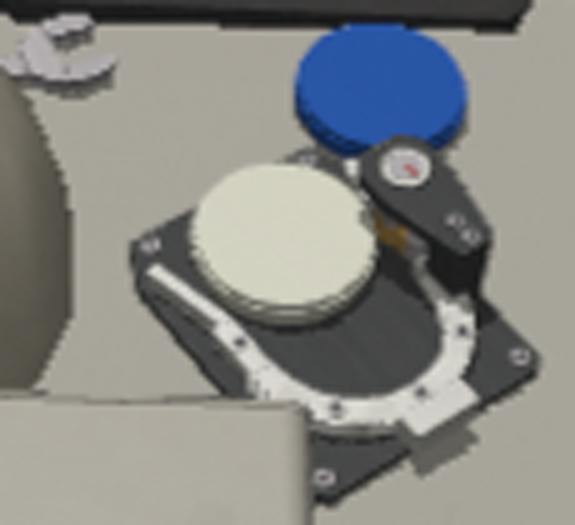

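```bash
cat > m.py <<'E'
from h import *
from scipy.optimize import least_squares
np.set_printoptions(precision=4,suppress=True)
ct=camera("top"); cs=camera("scene")
T=lambda p:(np.array(p,float)+.5)/4-.5+[250,130]
S=lambda p:(np.array(p,float)+.5)/5-.5+[295,180]
tp=T([(313,190),(565,153),(587,350),(328,354),(424,152)])
sp=S([(150,244),(519,356),(323,478),(405,168)])
def model(p):
    x,y,a,d,e=p; H=np.array([[-112+d,74-e,8],[72-d,74-e,8],[72-d,-74+e,8],[-112+d,-74+e,8],[-38,62,65]])/1e3
    c,s=np.cos(a),np.sin(a); return np.c_[H[:,:2]@np.array([[c,s],[-s,c]])+[x,y],H[:,2]]
def res(p):
    W=model(p); return np.r_[px(ct,W)-tp, px(cs,W[[3,1,2,4]])-sp].ravel()
def resT(p): return (px(ct,model(p))-tp).ravel()
def resS(p): return (px(cs,model(np.r_[p,F.x[3:]])[[3,1,2,4]])-sp).ravel()
print(px(cs,[[.55,-.05,0]]))
F=least_squares(res,[.57,-.06,-1.5,12,12],x_scale=[.01,.01,.01,1,1]); print(F.x,np.degrees(F.x[2]))
print(F.fun.reshape(-1,2))
f=least_squares(resT,F.x,x_scale=[.01,.01,.01,1,1]); print("top",f.x); f=least_squares(resS,F.x[:3],x_scale=.01); print("scene",f.x)
E
cat > sp.py <<'E'
from h import *
np.set_printoptions(precision=4,suppress=True)
ct=camera("top"); hsv=cv2.cvtColor(ct["image"],cv2.COLOR_RGB2HSV)
s=silhouettes("spanner",ct)[0]; reg=cv2.dilate(s["region"].astype(np.uint8),np.ones((5,5)))>0
m=reg&(hsv[...,0]>100)&(hsv[...,0]<130)&(hsv[...,1]>110)
v,u=np.nonzero(m); W=at_z(ct,np.c_[u,v],.013)[:,:2]
r=cv2.minAreaRect((W*1e3).astype(np.float32)); print("blue",m.sum(),W.mean(0),r)
m2=s["region"]|m; v,u=np.nonzero(m2); W2=at_z(ct,np.c_[u,v],.012)[:,:2]
print("whole",cv2.minAreaRect((W2*1e3).astype(np.float32)))
c=W.mean(0); _,_,vt=np.linalg.svd(W-c); d=vt[0]*np.sign(vt[0][0]); a=(W2-c)@d
print("dir",np.degrees(np.arctan2(d[1],d[0])),"ext",a.min(),a.max(), ((W-c)@d).min(),((W-c)@d).max())
hd=a>.07; h=(W2[hd]).mean(0)-c; print("head dir",np.degrees(np.arctan2(h[1],h[0])), "origin est", c+.009*d)
for n in("top","scene"):
    c=camera(n)
    for q,z in(("disc",.026),("wax_disc",.018),("disc",.017)):
        for s in silhouettes(q,c)[:2]:
            v,u=np.nonzero(s["region"]); print(n,q,s["conf"],at_z(c,[u.mean(),v.mean()],z))
E
python3 m.py; python3 sp.py
```

```text
[[319.896  227.3115]]
[ 0.6208 -0.1627 -1.4765  9.7379 14.367 ] -84.59641805295362
[[-0.0284 -2.6555]
 [-0.028   2.367 ]
 [-0.9942 -1.2224]
 [-0.0933  2.4205]
 [-0.0307 -0.2673]
 [-1.1522  1.1637]
 [-0.5046  1.3287]
 [ 1.7207 -0.7989]
 [ 0.9287 -0.9056]]
top [ 0.6214 -0.1634 -1.4655  9.0783 15.2918]
scene [ 0.6205 -0.1618 -1.4914]
blue 232 [0.4944 0.0882] ((527.5537109375, 88.94961547851562), (155.2163848876953, 26.208595275878906), 1.0485666990280151)
whole ((525.8919677734375, 86.23101806640625), (50.70200729370117, 153.9508056640625), 84.17609405517578)
dir -4.7879588433290365 ext -0.04533951415367583 0.10896816045310959 -0.04504678455880557 0.10885064133651788
head dir -4.852344478833664 origin est [0.5034 0.0875]
top disc 0.68 [[0.538  0.0839 0.026 ]]
top disc 0.55 [[ 0.7224 -0.0307  0.026 ]]
top wax_disc 0.57 [[ 0.7249 -0.0313  0.018 ]]
top disc 0.68 [[0.5386 0.0846 0.017 ]]
top disc 0.55 [[ 0.7247 -0.0311  0.017 ]]
scene disc 0.76 [[ 0.6124 -0.1096  0.026 ]]
scene disc 0.46 [[0.542  0.3768 0.026 ]]
scene wax_disc 0.68 [[ 0.7203 -0.0355  0.018 ]]
scene disc 0.76 [[ 0.6165 -0.104   0.017 ]]
scene disc 0.46 [[0.5454 0.3874 0.017 ]]
```

```bash
cat > m2.py <<'E'
from m import *
from scipy.ndimage import map_coordinates
print("----")
# triangulate dial and screws
def tri(a,b):
    def r(P): return np.r_[px(ct,P)[0]-a,px(cs,P)[0]-b]
    f=least_squares(r,[.6,-.1,.03]);return f.x,f.fun
for n,a,b in(("s-1",tp[3],sp[0]),("s2",tp[1],sp[1]),("s3",tp[2],sp[2]),("dial",tp[4],sp[3])): print(n,*tri(a,b))
x,y,a=F.x[:3]
for c,nm in((ct,"top"),(cs,"scene")):
    g=c["image"].astype(float).min(2); P=[]
    for th in np.radians(np.arange(-75,66,5)):
        rr=np.arange(.036,.066,.0005)
        W=np.c_[x+rr*np.cos(th+a),y+rr*np.sin(th+a),0*rr+.022]; uv=px(c,W)
        v=map_coordinates(g,[uv[:,1],uv[:,0]],order=1); k=np.argmax(np.gradient(v)*(rr<.06))
        if np.gradient(v)[k]>5: P.append([W[k,0],W[k,1],np.degrees(th),rr[k]*1e3])
    P=np.array(P); f=least_squares(lambda q:np.hypot(P[:,0]-q[0],P[:,1]-q[1])-.05,[x,y],loss="soft_l1",f_scale=.001)
    print(nm,f.x); print(np.c_[P[:,2:],f.fun*1e3].T.round(1))
# disc by colour
for c,nm in((ct,"top"),(cs,"scene")):
    hs=cv2.cvtColor(c["image"],cv2.COLOR_RGB2HSV); print(nm, [c["image"][int(v),int(u)] for u,v in px(c,[[.616,-.107,.026]])])
# strict blue
h=cv2.cvtColor(ct["image"],cv2.COLOR_RGB2HSV); m=np.zeros(h.shape[:2],np.uint8); m[200:265,255:292]=1
m=(m>0)&(h[...,0]>100)&(h[...,0]<125)&(h[...,1]>150); v,u=np.nonzero(m); W=at_z(ct,np.c_[u,v],.0135)[:,:2]
c=W.mean(0); d=np.linalg.svd(W-c)[2][0]; d*=np.sign(d[0]); e=(W-c)@d
print("blue",m.sum(),c,np.degrees(np.arctan2(d[1],d[0])),e.min(),e.max(),"origin",c+d*.009)
E
python3 m2.py | sed -n '/----/,$p'
```

```text
----
s-1 [ 0.5569 -0.066   0.0098] [-0.1715  0.3866  0.4413 -0.058 ]
s2 [ 0.6902 -0.2178  0.0103] [-0.293   0.6241  0.6639 -0.159 ]
s3 [ 0.5628 -0.2316  0.0103] [-0.2267  0.4996  0.5166 -0.0895]
dial [ 0.6779 -0.119   0.0623] [-0.1858  0.4003  0.4586 -0.0995]
top [ 0.6195 -0.1591]
[[-75.  -70.  -65.  -60.  -55.  -50.  -45.  -40.  -35.  -30.  -25.  -20.
  -15.  -10.   -5.    0.    5.   10.   15.   20.   25.   30.   35.   40.
   45.   50.   55.   60.   65. ]
 [ 48.5  48.5  49.   48.   47.5  49.   48.   49.5  47.   48.   47.5  46.5
   47.   46.5  46.5  46.5  47.   46.5  46.5  45.5  46.5  46.   46.   46.
   46.5  46.5  46.   47.5  47. ]
 [ -1.3  -1.   -0.2  -0.9  -1.1   0.7   0.    1.8  -0.4   0.8   0.5  -0.3
    0.4   0.    0.1   0.2   0.8   0.3   0.3  -0.7   0.3  -0.3  -0.4  -0.5
   -0.1  -0.3  -1.    0.3  -0.4]]
scene [ 0.6179 -0.1612]
[[-75.  -70.  -65.  -60.  -55.  -50.  -45.  -40.  -35.  -30.  -25.  -20.
  -15.  -10.   -5.    0.    5.   10.   15.   20.   25.   30.   35.   40.
   45.   50.   55.   60.   65. ]
 [ 50.5  50.5  50.5  51.   50.5  50.5  49.5  52.   51.5  50.   47.5  50.
   49.5  49.5  49.   49.   48.   48.   48.   48.   48.5  47.   47.   45.5
   47.   45.   44.   44.5  42.5]
 [ -1.7  -1.5  -1.2  -0.5  -0.7  -0.5  -1.2   1.6   1.4   0.2  -2.    0.7
    0.5   0.8   0.5   0.8  -0.    0.2   0.4   0.6   1.2  -0.1  -0.   -1.4
    0.2  -1.8  -2.8  -2.3  -4.3]]
top [array([166, 169, 159], dtype=uint8)]
scene [array([211, 210, 193], dtype=uint8)]
blue 204 [0.4941 0.088 ] -5.507878798778238 -0.04479734489984036 0.04280010748415152 origin [0.5031 0.0871]
```

Request:
drive_tool(increments=[[[27,-28,-3],[0,0,2],0],[[27,-28,-3],[0,0,2],0],[[27,-28,-3],[0,0,2],0],[[27,-28,-3],[0,0,2],0],[[27,-28,-3],[0,0,2],0],[[27,-28,-3],[0,0,2],0],[[27,-28,-3],[0,0,0],0],[[27,-28,-3],[0,0,0],0]])

```text
clock: 2.57
eef_pos: [0.3681, 0.2511, 0.2075]
tool_rot: [0.049, 0.999, 0.0, 0.0]
ft_force: [-0.1, -0.2, -0.5]
grip_width: 0.0001
grasp_force: 0.0
```

Request:
drive_tool(increments=[[[28,-28,-6],[0,0,0],0],[[28,-28,-6],[0,0,0],0],[[28,-28,-6],[0,0,0],0],[[28,-28,-6],[0,0,0],0],[[28,-28,-6],[0,0,0],0],[[28,-28,-6],[0,0,0],0],[[28,-28,-6],[0,0,0],0],[[28,-28,-6],[0,0,0],0]])

```text
clock: 3.23
eef_pos: [0.5922, 0.0269, 0.159]
tool_rot: [0.049, 0.999, 0.0, 0.0]
ft_force: [0.2, 1.1, 0.7]
grip_width: 0.0001
grasp_force: 0.0
```

Request:
drive_tool(increments=[[[3,-9,-30],[0,0,0],0],[[3,-9,-30],[0,0,0],0],[[3,-9,-30],[0,0,0],0],[[3,-9,-30],[0,0,0],0],[[2,-5,-16],[0,0,0],0],[[0,0,-7],[0,0,0],0],[[0,0,0],[0,0,0],0]])

```text
clock: 3.82
eef_pos: [0.6033, -0.0125, 0.014]
tool_rot: [0.049, 0.999, 0.0, -0.002]
ft_force: [0.3, 0.1, 0.2]
grip_width: -0.0001
grasp_force: 0.0
```

Run:
```python
from h import *
o=get_obs(); print(o["joint_pos"],o["eef_pos"],o["ft_force"])
ct=camera("top"); cs=camera("scene")
print(px(ct,[o["eef_pos"]]),px(cs,[o["eef_pos"]]))
a=cv2.resize(ct["image"][130:250,250:400],None,fx=4,fy=4,interpolation=cv2.INTER_CUBIC)
b=cv2.resize(cs["image"][110:270,300:400],None,fx=3,fy=3,interpolation=cv2.INTER_CUBIC)
b=b[:480]; cv2.imwrite("pics/push0.png",np.hstack([a[:480,:500],b])[:,:,::-1])
```

```text
[-2.08141954e-02  6.15124928e-01 -1.65137439e-02  9.43712393e-01
  2.13391275e-04  7.71753805e-02] [ 0.60329737 -0.01249418  0.01403028] [0.2661656  0.08674608 0.17942805]
[[310.79830627 199.66902979]] [[330.46893351 207.6102981 ]]
```

View pics/push0.png

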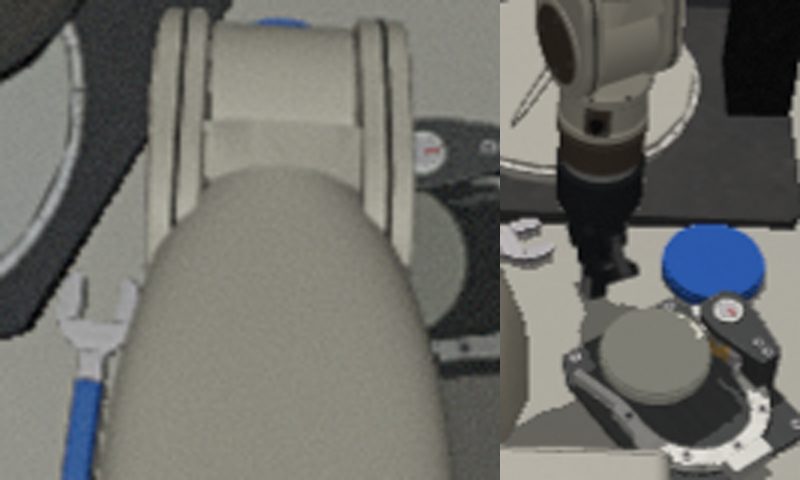

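Request:
drive_tool(increments=[[[4,-10,0],[0,0,0],0],[[1,-10,0],[0,0,0],0],[[1,-8,0],[0,0,0],0],[[1,-8,0],[0,0,0],0],[[1,-8,0],[0,0,0],0],[[1,-8,0],[0,0,0],0],[[1,-8,0],[0,0,0],0],[[0,-4,0],[0,0,0],0]])

```text
clock: 4.58
eef_pos: [0.6162, -0.0766, 0.0175]
tool_rot: [0.049, 0.999, 0.001, 0.001]
ft_force: [-0.1, 6.2, 3.3]
grip_width: -0.0003
grasp_force: 3.5
```

Request:
drive_tool(increments=[[[0,-3,0],[0,0,0],0],[[1,-3,0],[0,0,0],0],[[0,-3,0],[0,0,0],0],[[0,-2,0],[0,0,0],0]])

```text
clock: 4.92
eef_pos: [0.6169, -0.0865, 0.0175]
tool_rot: [0.048, 0.999, 0.001, 0.001]
ft_force: [-0.4, 6.4, 5.8]
grip_width: -0.0
grasp_force: 4.0
```

Request:
drive_tool(increments=[[[0,-2,-2],[0,0,0],0],[[0,-2,0],[0,0,0],0],[[0,-2,0],[0,0,0],0],[[0,0,0],[0,0,0],0]])

```text
clock: 5.25
eef_pos: [0.6179, -0.0915, 0.0168]
tool_rot: [0.048, 0.999, 0.002, 0.002]
ft_force: [-0.8, 8.7, 9.5]
grip_width: 0.0001
grasp_force: 5.9
```

```bash
cat > d.py <<'E'
from h import *
o=get_obs(); print(o["eef_pos"],o["ft_force"])
cs=camera("scene"); s=silhouettes("disc",cs)[0]; v,u=np.nonzero(s["region"]); print(s["conf"],s["bbox"],s["region"].sum(),at_z(cs,[u.mean(),v.mean()],.022), px(cs,[[.619,-.160,.022]]))
E
python3 d.py
```

```text
[ 0.61793199 -0.09148269  0.01684355] [-0.78836292  8.65435029  9.45943958]
0.8 [344.0, 226.8, 378.7, 259.1] 966 [[ 0.61639872 -0.1551565   0.022     ]] [[363.93549117 242.25914507]]
```

Request:
drive_tool(increments=[[[0,-2,0],[0,0,0],0],[[0,-2,0],[0,0,0],0],[[0,-1,0],[0,0,0],0],[[0,0,0],[0,0,0],0]])

```text
clock: 5.68
eef_pos: [0.6181, -0.0964, 0.0169]
tool_rot: [0.048, 0.999, 0.002, 0.002]
ft_force: [0.8, 8.9, 9.8]
grip_width: -0.0003
grasp_force: 6.0
```

```bash
python3 d.py
```

```text
[ 0.61810644 -0.0963625   0.01685219] [0.78938496 8.9419203  9.82351773]
0.69 [344.4, 227.6, 382.9, 258.6] 986 [[ 0.61709455 -0.16017039  0.022     ]] [[363.93549117 242.25914507]]
```

Request:
drive_tool(increments=[[[0,-2,0],[0,0,0],0],[[0,-1,0],[0,0,0],0],[[0,-1,0],[0,0,0],0],[[0,0,0],[0,0,0],0]])

```text
clock: 6.12
eef_pos: [0.6182, -0.0997, 0.0169]
tool_rot: [0.048, 0.999, 0.003, 0.003]
ft_force: [0.1, 10.9, 10.4]
grip_width: -0.0
grasp_force: 6.8
```

Request:
drive_tool(increments=[[[0,-2,0],[0,0,0],0],[[0,-1,0],[0,0,0],0],[[0,0,0],[0,0,0],0]])

```text
clock: 6.37
eef_pos: [0.6192, -0.1018, 0.017]
tool_rot: [0.047, 0.999, 0.004, 0.003]
ft_force: [2.1, 11.7, 9.0]
grip_width: 0.0001
grasp_force: 7.6
```

```bash
python3 d.py
```

```text
[ 0.61915998 -0.1017525   0.01697769] [ 2.07330148 11.68202959  8.96798661]
0.74 [297.0, 185.7, 316.4, 199.6] 184 [[0.56738922 0.06806023 0.022     ]] [[363.93549117 242.25914507]]
```

Request:
drive_tool(increments=[[[0,-2,0],[0,0,0],0],[[0,-1,0],[0,0,0],0],[[0,-1,0],[0,0,0],0],[[0,0,0],[0,0,0],0]])

```text
clock: 6.8
eef_pos: [0.6199, -0.1032, 0.0171]
tool_rot: [0.046, 0.999, 0.006, 0.004]
ft_force: [3.1, 17.7, 8.8]
grip_width: 0.0002
grasp_force: 10.3
```

Run:
```python
from h import *
cs=camera("scene"); ct=camera("top")
b=cv2.resize(cs["image"][150:285,305:415],None,fx=4,fy=4,interpolation=cv2.INTER_CUBIC)
cv2.imwrite("pics/p1.png",b[:,:,::-1])
```

```text
(no output)
```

View pics/p1.png

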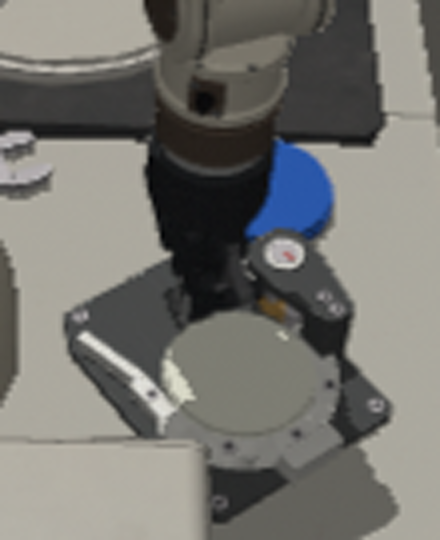

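Request:
drive_tool(increments=[[[-2,-2,0],[0,0,0],0],[[-2,-1,0],[0,0,0],0],[[0,-1,0],[0,0,0],0],[[0,0,0],[0,0,0],0]])

```text
clock: 7.23
eef_pos: [0.6195, -0.1037, 0.0174]
tool_rot: [0.044, 0.999, 0.009, 0.007]
ft_force: [12.1, 26.1, 4.6]
grip_width: -0.0001
grasp_force: 13.3
```

Request:
drive_tool(increments=[[[0,-1,0],[0,0,0],0],[[0,-1,0],[0,0,0],0],[[0,-1,0],[0,0,0],0],[[0,0,0],[0,0,0],0]])

```text
clock: 7.57
eef_pos: [0.6196, -0.104, 0.0174]
tool_rot: [0.043, 0.999, 0.012, 0.007]
ft_force: [12.4, 32.9, 5.0]
grip_width: 0.0
grasp_force: 16.2
```

Request:
drive_tool(increments=[[[0,20,0],[0,0,0],0],[[0,30,0],[0,0,0],0],[[0,10,30],[0,0,0],0],[[0,20,35],[0,0,0],1],[[-20,30,25],[0,0,0],1],[[-28,30,0],[0,0,0],1],[[-28,32,0],[0,0,0],1],[[-30,30,0],[0,0,0],1]])

```text
clock: 8.23
eef_pos: [0.5077, 0.0831, 0.1036]
tool_rot: [0.049, 0.999, -0.001, 0.001]
ft_force: [0.2, 1.2, 0.3]
grip_width: 0.0604
grasp_force: 0.0
```

```bash
cat > e.py <<'E'
from h import *
np.set_printoptions(precision=4,suppress=True)
o=get_obs(); print(o["eef_pos"],o["tool_rot"],o["ft_force"])
cs=camera("scene"); ct=camera("top")
a=cv2.resize(ct["image"][130:250,300:410],None,fx=4,fy=4,interpolation=cv2.INTER_CUBIC)
b=cv2.resize(cs["image"][180:300,320:410],None,fx=4,fy=4,interpolation=cv2.INTER_CUBIC)
cv2.imwrite("pics/home.png",np.hstack([a,b])[:,:,::-1])
for c in(ct,cs):
  for q in("disc","wax_disc"):
    for s in silhouettes(q,c)[:1]:
        v,u=np.nonzero(s["region"]); print(q,s["conf"],at_z(c,[u.mean(),v.mean()],.024 if q=="disc" else .016))
E
python3 e.py
```

```text
[0.5077 0.0831 0.1036] [ 0.0494  0.9988 -0.0006  0.0011] [0.2498 1.2072 0.2938]
disc 0.71 [[ 0.6194 -0.1618  0.024 ]]
wax_disc 0.56 [[ 0.7257 -0.0313  0.016 ]]
disc 0.57 [[ 0.6177 -0.1656  0.024 ]]
wax_disc 0.75 [[ 0.7209 -0.0345  0.016 ]]
```

View pics/home.png

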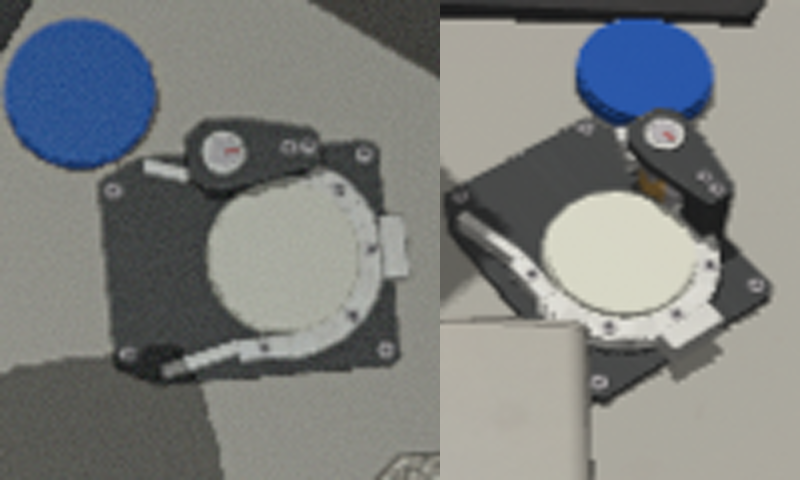

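Request:
drive_tool(increments=[[[0,1,-30],[0,0,0],1],[[0,0,-30],[0,0,0],1],[[0,0,-24],[0,0,0],1],[[0,0,-8],[0,0,0],1],[[0,0,0],[0,0,0],1],[[0,0,0],[0,0,0],1]])

```text
clock: 9.03
eef_pos: [0.509, 0.0831, 0.0111]
tool_rot: [0.049, 0.999, -0.0, -0.0]
ft_force: [0.5, -0.5, 0.2]
grip_width: 0.0852
grasp_force: 0.0
```

Request:
drive_tool(increments=[[[-5,4,-4],[0,0,0],1],[[0,0,-3],[0,0,0],1],[[0,0,0],[0,0,0],0],[[0,0,0],[0,0,0],0],[[0,0,0],[0,0,0],0],[[0,0,0],[0,0,0],0],[[0,0,0],[0,0,0],0],[[0,0,0],[0,0,0],0]])

```text
clock: 9.7
eef_pos: [0.5035, 0.0882, 0.0047]
tool_rot: [0.049, 0.999, 0.0, 0.0]
ft_force: [2.2, 0.1, -1.5]
grip_width: 0.016
grasp_force: 60.3
```

Request:
drive_tool(increments=[[[0,0,10],[0,0,0],0],[[0,0,20],[0,0,0],0],[[0,0,20],[0,0,0],0],[[0,0,10],[0,0,0],0],[[0,0,0],[0,0,0],0],[[0,0,0],[0,0,0],0]])

```text
clock: 10.2
eef_pos: [0.5035, 0.088, 0.0645]
tool_rot: [0.049, 0.999, 0.0, 0.001]
ft_force: [0.1, -0.5, -1.9]
grip_width: 0.0161
grasp_force: 60.3
```

Run:
```python
from h import *
np.set_printoptions(precision=4,suppress=True)
o=get_obs(); print(o["eef_pos"],o["tool_rot"],o["ft_force"],o["ft_torque"],o["joint_pos"])
cs=camera("scene"); ct=camera("top")
print(px(ct,[o["eef_pos"]]),px(cs,[o["eef_pos"]]))
for c in(ct,cs):
    for s in silhouettes("spanner",c)[:2]: print(s["conf"],s["bbox"])
a=cv2.resize(ct["image"][150:270,230:350],None,fx=4,fy=4,interpolation=cv2.INTER_CUBIC)
b=cv2.resize(cs["image"][100:220,280:360],None,fx=4,fy=4,interpolation=cv2.INTER_CUBIC)
cv2.imwrite("pics/lift.png",np.hstack([a,b])[:,:,::-1])
```

```text
[0.5035 0.088  0.0645] [0.0487 0.9988 0.0001 0.0007] [ 0.0946 -0.5415 -1.9299] [-0.0512  0.0196  0.0438] [ 0.1731  0.3976 -0.2387  0.9331 -0.      0.2704]
[[268.0187 237.8693]] [[281.4826 183.9177]]
0.53 [275.6, 196.5, 284.0, 214.9]
0.28 [429.0, 217.8, 461.5, 239.0]
0.51 [289.9, 171.0, 317.9, 186.4]
```

View pics/lift.png

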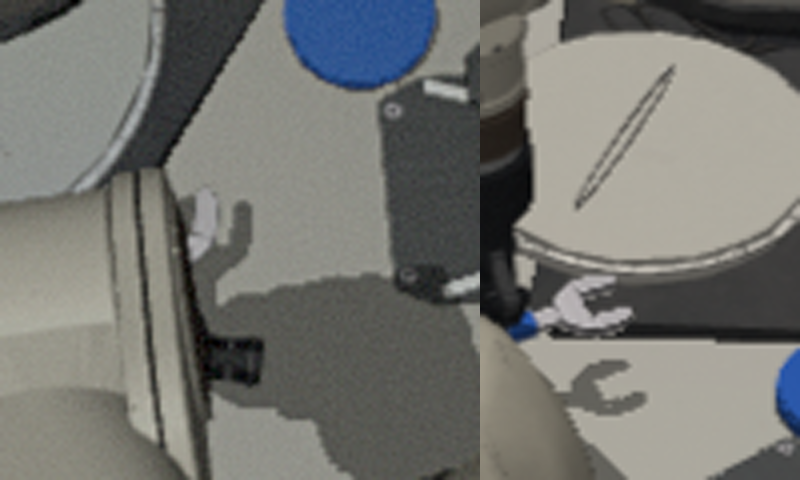

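```bash
cat > f.py <<'E'
from h import *
np.set_printoptions(precision=2,suppress=True)
cs=camera("scene"); ct=camera("top"); o=get_obs(); p=o["eef_pos"]
x,y=o["tool_rot"][:2]; yaw=np.arctan2(y*y-x*x,2*x*y)-np.pi/2; print("yaw",np.degrees(yaw))
d=np.array([np.cos(yaw),np.sin(yaw),0]); n=np.array([-d[1],d[0],0])
for nm,a,b in(("mid",103,0),("R out",103,-22),("L",103,22),("throat",73,0),("headR",85,-26)):
    P=p+d*a/1e3+n*b/1e3; P[2]=p[2]+.0075; print(nm,P,px(ct,[P]),px(cs,[P]))
for c,r in((ct,(190,220,270,300)),(cs,(165,195,285,325))):
    s=silhouettes("spanner",c)[0]["region"]
    print("\n".join("".join("#" if k else "." for k in row) for row in s[r[0]:r[1],r[2]:r[3]]))
E
python3 f.py
```

```text
yaw -5.577265050857346
mid [0.6  0.08 0.07] [[273.54 195.23]] [[315.82 172.62]]
R out [0.6  0.06 0.07] [[282.72 196.34]] [[318.84 177.82]]
L [0.61 0.1  0.07] [[264.35 194.12]] [[312.88 167.54]]
throat [0.57 0.08 0.07] [[271.9  207.66]] [[305.85 175.47]]
headR [0.58 0.05 0.07] [[283.43 203.98]] [[313.36 180.54]]
..............................
..............................
..............................
..............................
..............................
..............................
..............................
..............................
..............................
..............................
..............................
..............................
..............................
..............................
..............................
..............................
..............................
..............................
..............................
..............................
..............................
..............................
..............................
..............................
..............................
............
[... 672 characters left out ...]
...
........###############...#######.......
......###########################.......
.....############################.......
....#############################.......
...#############################........
...##########..################.........
...######........############...........
.....##............#######..............
........................................
........................................
........................................
........................................
........................................
........................................
........................................
........................................
........................................
```

Request:
drive_tool(increments=[[[5,-28,0],[0,0,0],0],[[5,-28,0],[0,0,0],0],[[6,-28,0],[0,0,0],0],[[6,-28,0],[0,0,0],0],[[6,-28,0],[0,0,0],0],[[6,-28,0],[0,0,0],0],[[6,-26,0],[0,0,0],0],[[0,0,-8],[0,0,0],0]])

```text
clock: 11.27
eef_pos: [0.5458, -0.1111, 0.0574]
tool_rot: [0.051, 0.999, -0.002, 0.003]
ft_force: [0.8, -0.9, -1.3]
grip_width: 0.0159
grasp_force: 60.3
```

Request:
drive_tool(increments=[[[0,0,-10],[0,0,0],0],[[0,0,-10],[0,0,0],0],[[0,0,0],[0,0,0],0],[[0,0,0],[0,0,0],0]])

```text
clock: 11.6
eef_pos: [0.5415, -0.1046, 0.0345]
tool_rot: [0.048, 0.999, 0.0, -0.002]
ft_force: [0.6, 1.0, -1.2]
grip_width: 0.0161
grasp_force: 60.3
```

Run:
```python
from h import *
np.set_printoptions(precision=4,suppress=True)
o=get_obs(); print(o["eef_pos"],o["tool_rot"],o["ft_force"],o["joint_pos"])
cs=camera("scene"); ct=camera("top")
a=cv2.resize(ct["image"][140:240,310:390],None,fx=5,fy=5,interpolation=cv2.INTER_CUBIC)
b=cv2.resize(cs["image"][190:260,330:405],None,fx=7,fy=7,interpolation=cv2.INTER_CUBIC)[:,:400]
b=cv2.resize(cs["image"][190:273,325:405],None,fx=6,fy=6,interpolation=cv2.INTER_CUBIC)[:490]
p=o["eef_pos"];x,y=o["tool_rot"][:2]; yaw=np.arctan2(y*y-x*x,2*x*y)-np.pi/2
d=np.array([np.cos(yaw),np.sin(yaw),0]); n=np.array([-d[1],d[0],0])
for a1,b1 in((103,12),(103,-12),(73,0)):
    P=p+d*a1/1e3+n*b1/1e3; P[2]=p[2]+.0075; q=(px(cs,[P])[0]-[325,190]+.5)*6; print(q); cv2.circle(b,tuple(q.astype(int)),2,(255,0,0),-1)
dr=np.array([.679,-.119,.047]); 
for sx,sy in((1,1),(1,-1),(-1,1),(-1,-1)):
    q=(px(cs,[dr+d*sx*.011+n*sy*.011])[0]-[325,190]+.5)*6; cv2.circle(b,tuple(q.astype(int)),2,(0,255,0),-1)
a=cv2.resize(a,(392,490)); cv2.imwrite("pics/pre.png",np.hstack([a[:,:310],b[:490]])[:,:,::-1])
```

```text
[ 0.5415 -0.1046  0.0345] [ 0.0478  0.9989  0.0004 -0.0019] [ 0.6114  0.9993 -1.2364] [-0.1909  0.5047 -0.1534  0.9165  0.0002 -0.0952]
[221.144  172.1253]
[245.9806 212.1641]
[171.5146 212.6653]
```

View pics/pre.png

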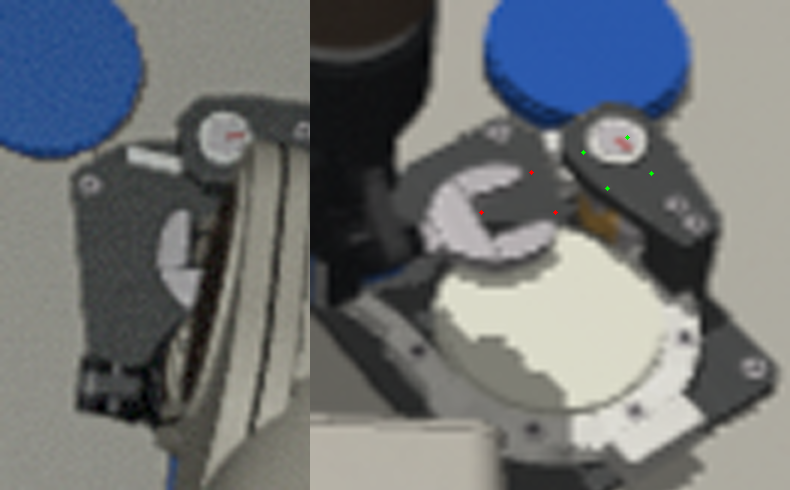

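Request:
drive_tool(increments=[[[0,-1,2],[0,0,0],0],[[10,-1,0],[0,0,0],0],[[6,-1,0],[0,0,0],0],[[4,0,0],[0,0,0],0],[[3,0,0],[0,0,0],0],[[3,-1,0],[0,0,0],0],[[2,0,0],[0,0,0],0],[[0,0,0],[0,0,0],0]])

```text
clock: 12.37
eef_pos: [0.57, -0.1092, 0.0375]
tool_rot: [0.048, 0.999, 0.001, -0.001]
ft_force: [-3.4, 2.1, -1.1]
grip_width: 0.0161
grasp_force: 60.4
```

Request:
drive_tool(increments=[[[2,0,0],[0,0,0],0],[[2,0,0],[0,0,0],0],[[2,-1,0],[0,0,0],0],[[0,0,0],[0,0,0],0]])

```text
clock: 12.7
eef_pos: [0.5712, -0.1095, 0.0361]
tool_rot: [0.048, 0.999, 0.001, -0.006]
ft_force: [-12.4, 4.2, 1.9]
grip_width: 0.016
grasp_force: 60.9
```

Request:
drive_tool(increments=[[[-2,1,0],[0,0,0],0],[[-2,1,0],[0,0,0],0],[[0,1,0],[0,0,0],0],[[2,0,0],[0,0,0],0],[[3,0,0],[0,0,0],0],[[1,0,0],[0,0,0],0],[[0,0,0],[0,0,0],0]])

```text
clock: 13.28
eef_pos: [0.5801, -0.1081, 0.0381]
tool_rot: [0.049, 0.999, 0.0, 0.001]
ft_force: [-0.3, 1.4, -2.1]
grip_width: 0.0157
grasp_force: 60.3
```

```bash
cat > g.py <<'E'
import sys
from h import *
np.set_printoptions(precision=4,suppress=True)
o=get_obs(); print(o["eef_pos"],o["tool_rot"],o["ft_force"],o["ft_torque"])
cs=camera("scene")
b=cv2.resize(cs["image"][180:250,325:405],None,fx=8,fy=8,interpolation=cv2.INTER_CUBIC)
cv2.imwrite("pics/"+sys.argv[1],b[:,:,::-1])
E
python3 g.py c1.png
```

```text
[ 0.5801 -0.1081  0.0381] [0.0487 0.9988 0.0001 0.0009] [-0.2804  1.4138 -2.0552] [0.3489 0.1352 0.1588]
```

View pics/c1.png

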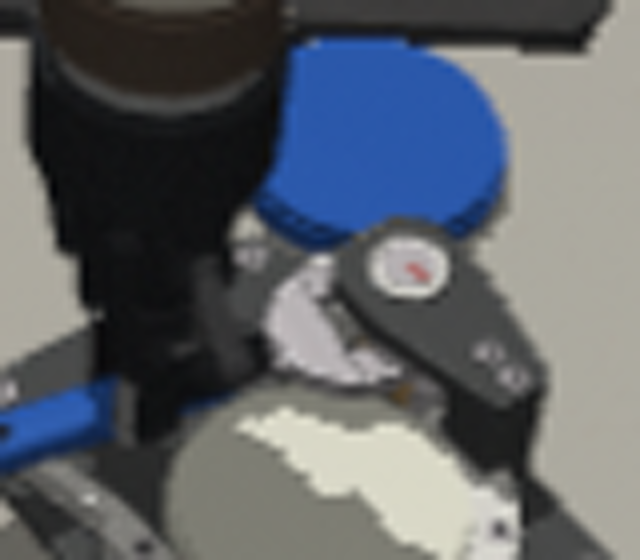

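Request:
drive_tool(increments=[[[3,0,0],[0,0,0],0],[[3,-1,0],[0,0,0],0],[[2,0,0],[0,0,0],0],[[2,0,0],[0,0,0],0],[[0,0,0],[0,0,0],0]])

```text
clock: 13.75
eef_pos: [0.5901, -0.1091, 0.0382]
tool_rot: [0.049, 0.999, -0.0, 0.001]
ft_force: [0.8, 1.6, -1.7]
grip_width: 0.0158
grasp_force: 60.3
```

Request:
drive_tool(increments=[[[2,0,0],[0,0,0],0],[[2,0,0],[0,0,0],0],[[2,0,0],[0,0,0],0],[[0,0,0],[0,0,0],0]])

```text
clock: 14.08
eef_pos: [0.5954, -0.1093, 0.0381]
tool_rot: [0.049, 0.999, -0.0, 0.0]
ft_force: [-1.2, 0.2, -1.4]
grip_width: 0.0162
grasp_force: 60.3
```

Request:
drive_tool(increments=[[[2,0,0],[0,0,0],0],[[1,0,0],[0,0,0],0],[[0,0,0],[0,0,0],0]])

```text
clock: 14.33
eef_pos: [0.5957, -0.1091, 0.0374]
tool_rot: [0.049, 0.999, -0.0, -0.003]
ft_force: [-7.1, 0.6, 1.4]
grip_width: 0.0161
grasp_force: 60.7
```

Request:
drive_tool(increments=[[[-4,0,0],[0,0,0],0],[[-2,0,0],[0,0,0],0],[[0,0,0],[0,0,0],0]])

```text
clock: 14.58
eef_pos: [0.5925, -0.1091, 0.0383]
tool_rot: [0.049, 0.999, 0.0, 0.001]
ft_force: [-0.1, 2.1, -2.4]
grip_width: 0.0161
grasp_force: 60.3
```

Run:
```python
import numpy as np
A=np.array([679,-117.3]); R=88; a=-5.6; p=np.array([591.4,-108.7]); 
for k in range(24):
    a-=3; t=A-R*np.array([np.cos(np.radians(a)),np.sin(np.radians(a))]); d=np.round((t-p)*2)/2; p=p+d; print(round(a,1),d,p)
```

```text
-8.6 [0.5 4.5] [ 591.9 -104.2]
-11.6 [1.  4.5] [592.9 -99.7]
-14.6 [1.  4.5] [593.9 -95.2]
-17.6 [1.  4.5] [594.9 -90.7]
-20.6 [1.5 4.5] [596.4 -86.2]
-23.6 [2. 4.] [598.4 -82.2]
-26.6 [2.  4.5] [600.4 -77.7]
-29.6 [2. 4.] [602.4 -73.7]
-32.6 [2.5 4. ] [604.9 -69.7]
-35.6 [2.5 3.5] [607.4 -66.2]
-38.6 [3. 4.] [610.4 -62.2]
-41.6 [3.  3.5] [613.4 -58.7]
-44.6 [3. 3.] [616.4 -55.7]
-47.6 [3.5 3.5] [619.9 -52.2]
-50.6 [3. 3.] [622.9 -49.2]
-53.6 [4.  2.5] [626.9 -46.7]
-56.6 [3.5 3. ] [630.4 -43.7]
-59.6 [4.  2.5] [634.4 -41.2]
-62.6 [4. 2.] [638.4 -39.2]
-65.6 [4. 2.] [642.4 -37.2]
-68.6 [4.5 2. ] [646.9 -35.2]
-71.6 [4.5 1.5] [651.4 -33.7]
-74.6 [4. 1.] [655.4 -32.7]
-77.6 [4.5 1.5] [659.9 -31.2]
```

Request:
drive_tool(increments=[[[0,4.5,-1],[0,0,-3],0],[[0.5,4.5,0],[0,0,-3],0],[[1,4.5,0],[0,0,-3],0],[[1,4.5,0],[0,0,-3],0],[[1.5,4.5,0],[0,0,-3],0],[[2,4,0],[0,0,-3],0],[[0,0,0],[0,0,0],0]])

```text
clock: 15.17
eef_pos: [0.5983, -0.0825, 0.0371]
tool_rot: [0.204, 0.979, -0.001, 0.0]
ft_force: [-1.1, -1.1, -0.6]
grip_width: 0.0159
grasp_force: 60.4
```

Request:
drive_tool(increments=[[[2,4.5,0],[0,0,-3],0],[[2,4,0],[0,0,-3],0],[[2.5,4,0],[0,0,-3],0],[[2.5,3.5,0],[0,0,-3],0],[[3,4,0],[0,0,-3],0],[[3,3.5,0],[0,0,-3],0],[[3,3,0],[0,0,-3],0],[[0,0,0],[0,0,0],0]])

```text
clock: 15.83
eef_pos: [0.6159, -0.0562, 0.037]
tool_rot: [0.379, 0.925, -0.001, -0.0]
ft_force: [-1.6, -0.5, -0.7]
grip_width: 0.0157
grasp_force: 60.4
```

Run:
```python
from h import *
o=get_obs(); print(o["eef_pos"],o["tool_rot"],o["ft_force"],o["ft_torque"],o["joint_pos"])
```

```text
[ 0.615887   -0.05621819  0.03696086] [ 3.78976764e-01  9.25406001e-01 -5.47695227e-04 -2.15985007e-04] [-1.5714094  -0.53177042 -0.70450393] [-0.12035764  0.33749397  0.18413543] [-9.05761982e-02  6.12635404e-01  4.87682152e-02  1.00766379e+00
 -9.20197614e-04  6.86804941e-01]
```

Request:
drive_tool(increments=[[[3.5,3.5,0],[0,0,-3],0],[[3,3,0],[0,0,-3],0],[[4,2.5,0],[0,0,-3],0],[[3.5,3,0],[0,0,-3],0],[[4,2.5,0],[0,0,-3],0],[[0,0,0],[0,0,0],0]])

```text
clock: 16.33
eef_pos: [0.6338, -0.0421, 0.0368]
tool_rot: [0.496, 0.868, -0.001, -0.0]
ft_force: [-2.7, -1.8, -0.5]
grip_width: 0.0163
grasp_force: 60.4
```

Request:
drive_tool(increments=[[[4,2,0],[0,0,-3],0],[[4,2,0],[0,0,-3],0],[[0,0,0],[0,0,0],0]])

```text
clock: 16.58
eef_pos: [0.6418, -0.038, 0.0369]
tool_rot: [0.541, 0.841, -0.0, -0.0]
ft_force: [-1.9, -1.2, -0.6]
grip_width: 0.0159
grasp_force: 60.4
```

Request:
drive_tool(increments=[[[4.5,2,0],[0,0,-3],0],[[2,1,0],[0,0,-1.5],0],[[0,0,0],[0,0,0],0]])

```text
clock: 16.83
eef_pos: [0.6479, -0.0354, 0.0368]
tool_rot: [0.573, 0.819, -0.001, -0.0]
ft_force: [-2.8, -2.2, -0.8]
grip_width: 0.0161
grasp_force: 60.4
```

Request:
drive_tool(increments=[[[2.5,0.5,0],[0,0,-1.5],0],[[2,0.5,0],[0,0,-1.5],0],[[0,0,0],[0,0,0],0]])

```text
clock: 17.08
eef_pos: [0.6523, -0.034, 0.0368]
tool_rot: [0.595, 0.804, -0.001, -0.0]
ft_force: [-3.7, -2.2, -0.5]
grip_width: 0.0161
grasp_force: 60.5
```

Run:
```python
from h import *
o=get_obs(); print(o["eef_pos"],o["tool_rot"],o["ft_force"],o["ft_torque"])
```

```text
[ 0.65226191 -0.03404653  0.03682075] [ 5.94541611e-01  8.04064464e-01 -6.27682248e-04 -4.65359138e-04] [-3.72093517 -2.17995952 -0.46297832] [-0.43646382  0.76037307  0.2558139 ]
```

Request:
drive_tool(increments=[[[2,0.5,0],[0,0,-1.5],0],[[2.5,0.5,0],[0,0,-1.5],0],[[0,0,0],[0,0,0],0]])

```text
clock: 17.33
eef_pos: [0.6564, -0.0332, 0.0367]
tool_rot: [0.615, 0.788, -0.001, -0.001]
ft_force: [-4.0, -2.6, -0.6]
grip_width: 0.0163
grasp_force: 60.5
```

Run:
```python
from h import *
o=get_obs(); print(o["eef_pos"],o["tool_rot"],o["ft_force"],o["ft_torque"])
```

```text
[ 0.65643441 -0.03324794  0.03665997] [ 6.15361655e-01  7.88243899e-01 -1.12881912e-03 -5.61872324e-04] [-4.04184691 -2.56319451 -0.64208695] [-0.58140582  0.98191211  0.26226845]
```

```bash
cat > b.py <<'E'
from h import *
np.set_printoptions(precision=4,suppress=True)
for n in("scene","top"):
    c=camera(n); h=cv2.cvtColor(c["image"],cv2.COLOR_RGB2HSV); m=np.zeros(h.shape[:2],np.uint8)
    o=get_obs()["eef_pos"]; u0,v0=px(c,[o])[0].astype(int); m[v0-45:v0+45,u0-45:u0+45]=1
    m=((m>0)&(h[...,0]>100)&(h[...,0]<125)&(h[...,1]>150)).astype(np.uint8)
    k,l,st,ce=cv2.connectedComponentsWithStats(m)
    for i in range(1,k):
        if st[i,4]>8:
            v,u=np.nonzero(l==i); W=at_z(c,np.c_[u,v],.045)[:,:2]; q=W.mean(0); s,d=np.linalg.svd(W-q)[1:]; print(n,st[i],q,np.degrees(np.arctan2(d[0][1],d[0][0])),s/np.sqrt(len(u)))
    for q in("spanner","lock","drive"):
        for s in silhouettes(q,c)[:2]:
            v,u=np.nonzero(s["region"]); print(q,s["conf"],s["bbox"],at_z(c,[u.mean(),v.mean()],.04))
E
python3 b.py
```

```text
scene [353 184  35  25 617] [ 0.707  -0.0537] -171.21468980481015 [0.0248 0.0216]
spanner 0.63 [372.3, 210.9, 378.2, 231.0] [[ 0.6801 -0.1158  0.04  ]]
spanner 0.54 [354.6, 199.6, 374.1, 228.2] [[ 0.6605 -0.0835  0.04  ]]
drive 0.47 [370.7, 209.2, 379.5, 231.8] [[ 0.6816 -0.1139  0.04  ]]
spanner 0.5 [431.6, 215.3, 460.7, 238.5] [[ 0.5401 -0.3451  0.04  ]]
```

```bash
cat > br.py <<'E'
from h import *
np.set_printoptions(precision=4,suppress=True)
c=camera("scene"); now=c["image"]; save(c,"now.png"); old=cv2.imread("pics/scene0.png")[:,:,::-1]
for nm,im in(("old",old),("now",now)):
    h=cv2.cvtColor(np.ascontiguousarray(im),cv2.COLOR_RGB2HSV); m=(h[...,0]>8)&(h[...,0]<25)&(h[...,1]>100); m[:205]=0;m[250:]=0;m[:,:350]=0;m[:,400:]=0
    v,u=np.nonzero(m); print(nm,m.sum())
    if m.sum(): print(at_z(c,[u.mean(),v.mean()],.018)); print("\n".join("".join("#" if k else "." for k in r) for r in m[215:245,355:395]))
    print(at_z(c,[[u.min(),v[u.argmin()]],[u[v.argmax()],v.max()]],.018))
A=np.array([.679,-.1173,.018])
for ang in(0,20,40,60):
    t=np.radians(-5.2-78-ang); print(ang,px(c,[A+.025*np.array([np.cos(t),np.sin(t),0])]))
print(px(c,[A]))
E
python3 br.py
```

```text
old 23
[[ 0.6695 -0.1249  0.018 ]]
........................................
........................................
........................................
........................................
........................................
........................................
........................................
........................................
...............#........................
...............##.......................
...............##..##...................
................#####...................
................#####...................
.................####...................
...................##...................
........................................
........................................
........................................
........................................
........................................
........................................
........................................
........................................
........................................
........................................
........................................
[... 959 characters left out ...]
................................
........................................
........................................
........................................
........................................
........................................
........................................
........................................
........................................
........................................
........................................
........................................
........................................
[[ 0.6712 -0.1283  0.018 ]
 [ 0.6717 -0.1323  0.018 ]]
0 [[380.2883 229.166 ]]
20 [[377.4546 230.2565]]
40 [[374.2146 230.4668]]
60 [[370.9756 229.7688]]
[[374.2043 223.0416]]
```

Request:
drive_tool(increments=[[[2,0.5,0],[0,0,-1.5],0],[[2.5,0.5,0],[0,0,-1.5],0],[[0,0,0],[0,0,0],0],[[0,0,0],[0,0,0],0]])

```text
clock: 18.12
eef_pos: [0.6603, -0.0328, 0.0365]
tool_rot: [0.636, 0.772, -0.002, -0.001]
ft_force: [-5.5, -3.6, -0.2]
grip_width: 0.0162
grasp_force: 60.7
```

Run:
```python
from h import *
o=get_obs(); print(o["eef_pos"],o["tool_rot"],o["ft_force"],o["ft_torque"],o["joint_pos"])
```

```text
[ 0.66033166 -0.03280986  0.03652102] [ 6.35549450e-01  7.72057707e-01 -1.85053882e-03 -6.06940890e-04] [-5.47122551 -3.57999567 -0.19418108] [-0.85623395  1.18436887  0.55566598] [-0.0486163   0.69119748  0.19483715  1.07762016 -0.00224336  1.32883035]
```

Request:
drive_tool(increments=[[[2,0.5,0],[0,0,-1.5],0],[[2,0,0],[0,0,-1.5],0],[[0,0,0],[0,0,0],0],[[0,0,0],[0,0,0],0]])

```text
clock: 18.45
eef_pos: [0.664, -0.0325, 0.0364]
tool_rot: [0.655, 0.755, -0.002, -0.001]
ft_force: [-6.5, -3.7, 1.2]
grip_width: 0.016
grasp_force: 61.0
```

```bash
python3 - <<'E'
from h import *
o=get_obs(); print(o["eef_pos"],o["tool_rot"],o["ft_force"],o["ft_torque"])
E
python3 br.py | sed -n '/now/,$p' | grep -v '^\.*$'; python3 d.py
```

```text
[ 0.66400121 -0.03252541  0.03638311] [ 6.55254606e-01  7.55404359e-01 -2.28044208e-03 -6.74173439e-04] [-6.48027629 -3.66892153  1.21394466] [-1.02054409  1.30258569  0.83452495]
now 8
[[ 0.6758 -0.1303  0.018 ]]
....................###.................
....................###.................
....................##..................
[[ 0.6754 -0.1267  0.018 ]
 [ 0.6717 -0.1323  0.018 ]]
0 [[380.2883 229.166 ]]
20 [[377.4546 230.2565]]
40 [[374.2146 230.4668]]
60 [[370.9756 229.7688]]
[[374.2043 223.0416]]
[ 0.66403552 -0.03253869  0.03644856] [-5.59919288 -4.45697234  0.18529855]
0.89 [346.0, 229.3, 381.7, 262.6] 936 [[ 0.61757175 -0.16293521  0.022     ]] [[363.93549117 242.25914507]]
```

Request:
drive_tool(increments=[[[-2,0,0],[0,0,1.5],0],[[-2,-0.5,0],[0,0,1.5],0],[[-2.5,-0.5,0],[0,0,1.5],0],[[-2,-0.5,0],[0,0,1.5],0],[[-2.5,-0.5,0],[0,0,1.5],0],[[-2,-0.5,0],[0,0,1.5],0],[[0,0,0],[0,0,0],0]])

```text
clock: 19.18
eef_pos: [0.6528, -0.034, 0.0371]
tool_rot: [0.595, 0.804, 0.0, 0.0]
ft_force: [-2.2, -0.7, -1.9]
grip_width: 0.0159
grasp_force: 60.3
```

```bash
cat > q.py <<'E'
from h import *
np.set_printoptions(precision=4,suppress=True)
o=get_obs(); x,y=o["tool_rot"][:2]; th=np.arctan2(y*y-x*x,2*x*y)-np.pi/2
F=o["ft_force"]; t=np.array([-np.sin(th),np.cos(th)]); d=np.array([np.cos(th),np.sin(th)])
print(o["eef_pos"],"th",np.degrees(th),F,o["ft_torque"],"Faxial",F[:2]@d,"torque",-(F[:2]@t)*.088+o["ft_torque"][2], "d",d)
E
python3 q.py
```

```text
[ 0.6528 -0.034   0.0371] th -72.9866329247102 [-2.2012 -0.6639 -1.8853] [-0.4162  0.4591  0.0019] Faxial -0.009193411520313813 torque 0.2041734482386365 d [ 0.2926 -0.9562]
```

Request:
drive_tool(increments=[[[-2,-0.5,0],[0,0,1.5],0],[[-1,-0.5,0],[0,0,0.5],0],[[0,0,0],[0,0,0],0]])

```text
clock: 19.43
eef_pos: [0.6502, -0.0345, 0.0372]
tool_rot: [0.581, 0.814, 0.0, 0.0]
ft_force: [-2.1, -0.3, -1.8]
grip_width: 0.0157
grasp_force: 60.4
```

```bash
python3 q.py
```

```text
[ 0.6502 -0.0345  0.0372] th -71.07267297726908 [-2.0898 -0.3394 -1.7975] [-0.1954  0.3937 -0.1696] Faxial -0.35681628575751206 torque 0.014090509610048457 d [ 0.3244 -0.9459]
```

Request:
drive_tool(increments=[[[-1,3,0],[0,0,0],0],[[-2,6,0],[0,0,0],0],[[-2,6,0],[0,0,0],0],[[-2,6,0],[0,0,0],0],[[-2,6,0],[0,0,0],0],[[-3,8,0],[0,0,0],0],[[-3,8,0],[0,0,0],0],[[0,0,0],[0,0,0],0]])

```text
clock: 20.1
eef_pos: [0.6346, 0.011, 0.0372]
tool_rot: [0.58, 0.815, 0.0, -0.0]
ft_force: [0.3, -0.1, -0.2]
grip_width: 0.0161
grasp_force: 60.3
```

```bash
python3 q.py;python3 br.py | sed -n '/now/,$p' | grep -v '^\.*$'; python3 d.py
```

```text
[0.6346 0.011  0.0372] th -70.91634547575322 [ 0.2536 -0.1294 -0.1798] [-0.0609  0.0476 -0.0496] Faxial 0.20523691806956432 torque -0.06700338164553368 d [ 0.3269 -0.945 ]
now 15
[[ 0.6729 -0.1249  0.018 ]]
...............###......................
...............##.#.....................
...................####.................
....................###.................
....................##..................
[[ 0.6672 -0.1148  0.018 ]
 [ 0.6717 -0.1323  0.018 ]]
0 [[380.2883 229.166 ]]
20 [[377.4546 230.2565]]
40 [[374.2146 230.4668]]
60 [[370.9756 229.7688]]
[[374.2043 223.0416]]
[0.63490769 0.01005072 0.03720087] [ 0.46903864 -0.7546766  -2.22231394]
0.59 [347.0, 228.8, 381.1, 257.2] 972 [[ 0.61781528 -0.16396419  0.022     ]] [[363.93549117 242.25914507]]
```

Run:
```python
from h import *
c=camera("scene"); old=cv2.imread("pics/scene0.png")[:,:,::-1]
for nm,im in(("old",old),("now",c["image"])):
    im=im.astype(int); r=(im[...,0]-im[...,1]); sub=r[205:222,365:388]; w=np.clip(sub-25,0,None); v,u=np.indices(sub.shape)
    print(nm,(u*w).sum()/w.sum()+365,(v*w).sum()/w.sum()+205,w.sum())
    print(im[222:232,366:384].min(2))
    print(im[222:232,366:384,0]-im[222:232,366:384,2])
```

```text
old 376.77777777777777 213.46666666666667 90
[[170 112  99  60  51  50  33  30  41  61  70  72  71  71  70  70  70  71]
 [170 112 102  70  42  51  52  41  32  35  56  74  72  71  71  70  71  71]
 [174 121 112  94  38  44  65  66  45  31  30  48  71  70  72  70  70  69]
 [193 173 121  94  38  39  56  64  48  40  40  34  38  60  75  71  70  70]
 [193 193 173 111  63  35  36  36  41  59  72  61  36  30  49  71  69  70]
 [193 193 193 164  63  36  37  37  36  53  82  93  73  43  31  37  59  69]
 [193 193 193 164  65  39  38  36  35  40  66  93  96  85  45  30  33  54]
 [193 193 192 163  71  39  39  37  36  47  65  73  82  78  60  27  29  30]
 [193 193 183 151  94  39  39  39  39  47  68  76  79  78  56  28  28  30]
 [193 192 172 107  65  38  38  38  38  49  66  76  95 109  75  27  29  28]]
[[16 10  8 10 17  2 -1 -1  0  0 -1  0 -1  0 -1 -1 -1 -1]
 [16  9  9 13 32 19  0  0  0 -1  0 -1  0  0  0  0  0  0]
 [16 11 10 14 40 33  4  4  7  7  2 -1  0 -1  0  0  0  0]
 [17 16 11 16 45 44 25 22 36 40 16  0  0  0  0  1  0  0]
 [17 17 16 15 33 52 53 54 58 56 26  0  0  0  0  0  0  0]
 [18 17 18 17 24 49
[... 933 characters left out ...]
 116 113  98  71  49  43  42  50  59  50  29  31  30]
 [116 115 116 115 116 116 116 116 110  90  63  56  91 114  78  29  30  30]]
[[ 2  4  3  2  3  2  0 -1  0 -1 -1  0  0  0  0  0 -1  0]
 [-1  0  0 11 23 16  7  4 -1  0  1  0 -1  0  0 -1  0  0]
 [ 0  0  0 15 48 57 40 20  7  0  0  0 -1 -1  0 -1 -1  1]
 [ 0  0  0 23 53 52 41 39 34  9  8  2  0  0  0  0  1  0]
 [ 0  0 -1 16 38 32  2 17 55 62 45 21 -1  0  0  0  0  0]
 [ 2  2  2  2  7 12  1  8 30 56 49 33 -1  0 -1 -1  0  0]
 [ 9  8  7  4  4  3  2  8 25 42 26  0 -1 -1  0  0  0 -1]
 [11 10 10 11  9  8  4  4 11  7  1  0 -1  0  0 -1  0  0]
 [11 10 10 10 11 10 10 10 11  2  0  0  1  2  1 -1  0 -1]
 [10 11 10 11 10 10 10 10 10  7  4  1  4  4  2  0  0 -1]]
```

Request:
drive_tool(increments=[[[-15,12,10],[0,0,0],0],[[-25,15,0],[0,0,0],0],[[-25,15,0],[0,0,0],0],[[-25,15,0],[0,0,0],0],[[-20,12,-5],[0,0,0],0],[[-15,10,-10],[0,0,0],0],[[0,0,-10],[0,0,0],0],[[0,0,0],[0,0,0],0]])

```text
clock: 20.97
eef_pos: [0.5084, 0.0873, 0.0206]
tool_rot: [0.581, 0.814, -0.001, -0.001]
ft_force: [0.3, 0.0, -2.3]
grip_width: 0.0159
grasp_force: 60.3
```

Request:
drive_tool(increments=[[[0,0,-8],[0,0,0],0],[[0,0,-4],[0,0,0],0],[[0,0,-2],[0,0,0],0],[[0,0,0],[0,0,0],0]])

```text
clock: 21.3
eef_pos: [0.5105, 0.0869, 0.0074]
tool_rot: [0.582, 0.813, -0.0, -0.0]
ft_force: [-0.9, -0.2, -2.1]
grip_width: 0.0163
grasp_force: 60.3
```

Request:
drive_tool(increments=[[[0,0,-1],[0,0,0],0],[[0,0,-1],[0,0,0],0],[[0,0,-1],[0,0,0],0],[[0,0,0],[0,0,0],0]])

```text
clock: 21.63
eef_pos: [0.5102, 0.0874, 0.005]
tool_rot: [0.581, 0.814, 0.0, -0.0]
ft_force: [0.1, 0.3, -2.3]
grip_width: 0.0161
grasp_force: 60.3
```

Request:
drive_tool(increments=[[[0,0,-0.5],[0,0,0],0],[[0,0,-0.5],[0,0,0],0],[[0,0,0],[0,0,0],0],[[0,0,0],[0,0,0],0.3],[[0,0,0],[0,0,0],1],[[0,0,0],[0,0,0],1],[[0,0,0],[0,0,0],1],[[0,0,0],[0,0,0],1]])

```text
clock: 22.3
eef_pos: [0.5102, 0.0875, 0.004]
tool_rot: [0.581, 0.814, 0.0, 0.0]
ft_force: [-0.3, 0.4, 0.5]
grip_width: 0.073
grasp_force: 0.0
```

Request:
drive_tool(increments=[[[0,0,10],[0,0,0],1],[[0,0,25],[0,0,0],1],[[0,0,35],[0,0,0],1],[[-20,20,25],[0,0,0],1],[[-25,30,10],[0,0,0],1],[[-25,30,10],[0,0,0],1],[[-25,30,0],[0,0,0],1],[[-25,30,0],[0,0,0],1]])

```text
clock: 22.97
eef_pos: [0.3898, 0.2288, 0.1209]
tool_rot: [0.582, 0.813, 0.002, 0.001]
ft_force: [0.9, 1.0, -0.5]
grip_width: 0.0857
grasp_force: 0.0
```

```bash
sed -i 's/m\[200:265,255:292\]=1/m[190:265,225:300]=1/' m2.py; python3 sp.py
python3 - <<'E'
from h import *
o=get_obs(); print(o["eef_pos"],o["ft_force"],o["clock"])
c=camera("top"); old=cv2.imread("pics/top0.png")[:,:,::-1].astype(int)
d=np.abs(c["image"].astype(int)-old).max(2)>60
d=cv2.morphologyEx(d.astype(np.uint8),cv2.MORPH_OPEN,np.ones((3,3))); k,l,st,ce=cv2.connectedComponentsWithStats(d)
print([tuple(s) for s in st[1:] if s[4]>12])
E
```

```text
[0.38686777 0.23089453 0.12009294] [ 0.84064673 -1.26257818 -0.23493727] 23.0667
[(np.int32(328), np.int32(176), np.int32(29), np.int32(38), np.int32(807)), (np.int32(360), np.int32(176), np.int32(29), np.int32(38), np.int32(790)), (np.int32(268), np.int32(225), np.int32(17), np.int32(13), np.int32(123)), (np.int32(250), np.int32(235), np.int32(16), np.int32(10), np.int32(111)), (np.int32(264), np.int32(240), np.int32(11), np.int32(20), np.int32(170)), (np.int32(177), np.int32(258), np.int32(18), np.int32(13), np.int32(106)), (np.int32(168), np.int32(269), np.int32(26), np.int32(25), np.int32(323)), (np.int32(142), np.int32(274), np.int32(19), np.int32(11), np.int32(138)), (np.int32(114), np.int32(280), np.int32(4), np.int32(13), np.int32(45)), (np.int32(120), np.int32(281), np.int32(42), np.int32(56), np.int32(1443)), (np.int32(158), np.int32(285), np.int32(9), np.int32(13), np.int32(45)), (np.int32(168), np.int32(286), np.int32(13), np.int32(14), np.int32(80)), (np.int32(175), np.int32(290), np.int32(25), np.int32(39), np.int32(203)), (np.int32(169), np.int32(307), np.int32(4), np.
[... 228 characters left out ...]
 np.int32(18)), (np.int32(122), np.int32(326), np.int32(30), np.int32(36), np.int32(463)), (np.int32(136), np.int32(345), np.int32(30), np.int32(46), np.int32(204)), (np.int32(145), np.int32(364), np.int32(24), np.int32(36), np.int32(177)), (np.int32(136), np.int32(369), np.int32(4), np.int32(4), np.int32(14)), (np.int32(237), np.int32(386), np.int32(88), np.int32(14), np.int32(978)), (np.int32(118), np.int32(390), np.int32(14), np.int32(10), np.int32(74))]Traceback (most recent call last):
  File "sp.py", line 4, in <module>
    s=silhouettes("spanner",ct)[0]; reg=cv2.dilate(s["region"].astype(np.uint8),np.ones((5,5)))>0
      ~~~~~~~~~~~~~~~~~~~~~~~~~^^^
IndexError: list index out of range
```

```bash
sed -i 's/home.png/home2.png/' e.py; python3 e.py
python3 - <<'E'
from h import *
c=camera("scene"); im=c["image"].astype(int)
print(im[222:232,366:380].min(2)); print((im[...,0]-im[...,2])[222:232,366:380])
for s in silhouettes("spanner",c)[:1]: v,u=np.nonzero(s["region"]); print(s["conf"],s["bbox"],at_z(c,[u.mean(),v.mean()],.01))
E
python3 -c "from workcell import job_done; print(job_done())"
```

```text
[0.3886 0.2294 0.12  ] [0.5789 0.8154 0.0004 0.0002] [ 0.9463  0.7028 -0.1039]
disc 0.67 [[ 0.6187 -0.1605  0.024 ]]
disc 0.86 [[ 0.6165 -0.1648  0.024 ]]
wax_disc 0.81 [[ 0.7215 -0.0356  0.016 ]]
[[ 85  97  79  67  69  56  35  32  40  63  71  73  73  72]
 [ 72  64  45  47  54  62  58  42  33  36  57  75  73  72]
 [ 70  72  70  60  43  47  57  63  49  39  32  50  72  71]
 [ 70  69  61  42  50  63  64  58  62  67  38  31  38  61]
 [ 70  61  40  52  66  80  99  91  60  42  34  31  32  30]
 [ 97  84  64  75 100  93  99  97  76  39  35  35  36  31]
 [187 167 146 116 123 102 101  98  81  35  35  36  39  39]
 [196 195 195 196 176 125 113  83  49  39  41  41  40  41]
 [195 196 195 196 196 195 175 108  70  49  43  42  50  57]
 [195 196 195 195 195 196 196 176 119  90  62  55  90 112]]
[[ 1  3  2  3  3  2 -1  0 -1  0  0  0  0  0]
 [ 0  0  0 10 23 15  6  4 -1 -1  0  1  0  0]
 [-1  0 -1 11 45 56 39 18  6  0  0  0  0 -1]
 [ 0 -1 -1 22 51 51 40 39 33  9  8  3 -1  0]
 [-1  0  0 15 38 32  2 16 54 60 45 21  0 -1]
 [ 5  4  5  2  7 12  2  8 29 56 48 33 -1  0]
 [17 14 13  8  6  3  2  8 24 41 25  0 -1  0]
 [18 18 18 18 16  9  6  4 13  6  0  0 -1  0]
 [18 18 18 18 18 18 16 11 10  1  0  0  1  2]
 [18 18 18 18 19 18 18 16 10  6  3  1  3  4]]
0.15 [366.2, 211.5, 378.3, 229.7] [[ 0.68738024 -0.10383419  0.01      ]]
the job is handed in; nothing more can be done
None
```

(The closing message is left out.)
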